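# Inch the polishing wheel from the hand pendant

### The arm

A 7-joint arm with a two-finger parallel gripper is mounted at the origin on a cart in front of the work surface, level with it; the furniture and walls round the work are solid. World frame = base frame: x ahead of the robot, y to its left, z up, the work surface at z = 0. Lengths are in m, angles in rad, forces in N, time in s.
With the tool pointing down it reaches from about 0.425 to 0.975 m from the base axis. Payload 16.7 kg.
Tool frame: the origin (TCP) lies between the finger pads; the fingertips stand 19 mm ahead of it and the grasp point (between the pads) is the TCP; z points along the fingers, y is the line along which they close (so a half turn about z gives the same grasp; the last joint's range is limited). The gripper opens to 85 mm and grips with 20 to 120 N. Pads are 22 mm wide; open, the fingers measure 114 mm over their backs; the gripper's body (76 mm by 85 mm) begins 54 mm behind the grasp point. The pads swing forward as they close: fully open they stand 13 mm farther back than shut.
Start: joints at [1.073, 0.426, 0.074, 1.606, -0.034, 1.111, -0.067], TCP at [0.23, -0.635, 0.25] pointing down, gripper open.
Joint ranges: [-2.85, 2.85], [-0.5, 2.14], [-1.23, 1.37], [0.21, 2.46], [-1.02, 4.16], [0.16, 2.05], [-2.73, 2.73]. Speed limits (rad/s): [1.89, 1.89, 2.39, 2.39, 3.01, 3.01, 3.01].

### API

Orientations are given as a unit quaternion [x, y, z, w].
In Python, from plant import r gives the robot as it stands. The module is installed in compiled form; this text tells all that it offers.
- The arm moves only by the tool servo_tool, never from a script. Its argument "steps" is a list of rows, each an object with "delta_pos": the shift along the tool's x, y, z in mm, a list of three; "rot": the turn, a rotation vector about the tool's x, y, z in degrees, a list of three; "claw": the opening, from -1 (shut) to 1 (fully open). A call has 1 to 5 rows; each row is the pose to reach, as a shift and turn from the pose commanded when the call began, along the tool's axes at that moment; what a row does not reach only later rows make up. A row lasts 1/10 s, in which the tool goes at most 50 mm and 8.59 degrees, less where a joint would pass 70% of its speed; a pose out of reach is approached as far as the arm can. A call with a gripper value outside its range is refused whole. The fingers move at their own pace and stop on an object; the grip force is fixed at half the most. Time passes only in rows, so rows that repeat a pose let the fingers close. It gives the time, the measured TCP pose, the force, the opening and the grip force at its end, in the units of the state.
- r.get_state(): the state, without advancing time (a new reading comes with each control period).
- r.grab_frame(name): name is "scene" or "top" or "wrist"; returns a dict with "image" (420x560x3 uint8, blue, green, red), "fovy" (degrees; the focal length in pixels is half the picture's height over the tangent of half this angle, whatever the lens; pixels are square), "cx", "cy" (the principal point, pixels), "R" (3x3) and "t" (3): a world point X has camera coordinates R X + t. Camera axes: x right, y down, z forward; pixel columns grow to the right and rows downward; lengths in m; the calibration is good to about 2 mm. A picture is of the moment at which its call begins. There is no depth.
- r.sign_off(): hands the job in; it is judged then, once.
The state is a dict: "time": time; "joint_pos": joint angles; "qd": joint speeds; "joint_torque": joint torques, N m; "ee_pos": TCP position; "tcp_rot": TCP orientation; "ft_force": force on the tool from outside, world axes, zero at the start; "wrist_torque": the same for the moment, N m; "finger_gap": opening from 0.0 (shut) to 1.0 (fully open); "grasp_force": force on a finger pad.
Only numpy, scipy, OpenCV 4.12 (cv2) and the standard library are available. Lean on these libraries where they do the work, as an engineer would, in place of code of your own. Each camera call takes 0.05 s, during which the arm holds its last target. There are 200 camera calls.

### The job

Get the polishing wheel to inch round: with your fingertips, first switch on the grey power box by pressing the raised half of its wide rocker fully down, then press the round key of the hand pendant fully in (it stays in), and then press the pendant's long bar key fully down and keep it down. The program finishes while still holding the bar key down. Press the pendant where it lies without lifting or shoving it, and leave the narrow rocker, the mushroom button and the things standing about alone.

Things in the scene. Friction and masses are not known exactly. Their poses are not given: they have to be found in the camera images.
- power_box: grey metal power box with an aluminium top, fixed to the worktop, 110 (its x) x 140 (its y) x 55 mm high; origin at the centre of its underside, z up; its x axis points away from the robot, within 0.5 rad of yaw. In its top are two black rockers side by side, both tilting about lines along the box's y axis
- wide_rocker (a joint): tilt of the wide rocker (36 mm wide, 58 mm long, pivot at box x 0, y +28, z 63 mm: the left one), rad: 0 = off (the far half, with a raised white rib, stands up), 0.36 = on (far half down). Stiff friction pivot: about 3 N on the far half moves it, and it stays where it is left
- wide_rocker_on (a point): point on the upper surface of the wide rocker's far half, 19 mm from its pivot, where it is to be pressed; moves with the rocker, about 7 mm down from off to on (from about 68 to 61 mm above the worktop)
- narrow_rocker (a joint): tilt of the narrow rocker (16 mm wide, 58 mm long, pivot at box x 0, y -42, z 63 mm: the right one), rad, 0 to 0.36; starts near 0 and must be left alone
- pendant: loose grey hand pendant lying flat, 66 (its x) x 190 (its y) x 34 mm high, about 0.5 kg; origin at the centre of its underside, z up; its y axis points to the robot's left, within 0.5 rad of yaw. Three black keys in a row along its y axis: round key at y +62, mushroom button at y 0, bar key at y -62 mm, all at x 0
- round_key (a joint): travel of the round key, m: 0 = out, 0.006 = fully in. About 2.5 N moves it; it has no return spring and stays where it is left, so press it to its stop
- round_key_top (a point): centre of the top face of the round key (26 mm across), 46 mm above the pendant's underside when out; moves with it
- bar_key (a joint): travel of the bar key, m: 0 = up, 0.006 = fully down; spring return, about 1.3 N at the start and 5.2 N fully down
- bar_key_top (a point): centre of the top face of the bar key (42 mm along the pendant's x, 22 mm along its y), 46 mm above the pendant's underside when up; moves with it
- mushroom (a joint): travel of the mushroom stop button, m, 0 to 0.006, spring return; to be left alone
- mushroom_top (a point): top of the mushroom button (head 32 mm across), 54 mm above the pendant's underside, between the two keys
- gear: loose steel spur gear, 40 mm across, 12 mm high; origin at the centre of its underside; a bystander to be left alone
- specimen: loose black resin puck, 30 mm across, 18 mm high; origin at the centre of its underside; a bystander to be left alone
- bolt: loose steel hexagon bolt standing on its head, 24x28x48 mm; origin at the centre of its underside; a bystander to be left alone
- tube_piece: loose steel tube stub standing upright, 30 mm across, 28 mm high; origin at the centre of its underside; a bystander to be left alone
- timer: loose small white timer whose buttons do not move, 60x65x26 mm; not part of the job; origin at the centre of its underside; a bystander to be left alone

How it is judged:
On the way, in this order (a step that is already met when the one before it is completed fails the run):
1. the wide rocker is switched on (value of joint wide_rocker above 0.28 rad), for 0.1 s.
2. the round key is fully in (value of joint round_key above 0.0045 m), for 0.1 s.
3. the bar key is pressed down (value of joint bar_key above 0.004 m), for 0.2 s.
At the end, for the whole second after the job is handed in: the wide rocker is on (over 0.28 of 0.36 rad), the round key in (over 4.5 of 6 mm), the bar key held down by the fingers (over 4 of 6 mm, more than 0.8 N), the pendant lies within 25 mm of where it was, flat within 0.15 rad, the mushroom button and the narrow rocker not operated (value of joint wide_rocker above 0.28 rad and value of joint round_key above 0.0045 m and value of joint bar_key above 0.004 m and contact force between the fingers and bar_key above 0.8 N and distance of pendant from where it was at the start of the episode below 0.025 m and angle between pendant's own z axis and vertical below 0.15 rad and value of joint mushroom below 0.0025 m and value of joint narrow_rocker below 0.12 rad); the arm keeps its last pose, push and grip.
It fails at once if a pendant key was pressed while the power box was off (value of joint wide_rocker below 0.18 rad and value of joint any of round_key, bar_key above 0.003 m).
It fails at once if the bar key was pressed before the round key was in (value of joint round_key below 0.003 m and value of joint bar_key above 0.003 m).
It fails at once if the mushroom button or the narrow rocker was operated (value of joint mushroom above 0.0025 m or value of joint narrow_rocker above 0.12 rad).
It fails at once if the pendant was lifted or shoved away (distance of pendant from where it was at the start of the episode above 0.025 m).
It fails at once if a bystander was lifted or moved (distance of any of gear, specimen, bolt, tube_piece, timer from where it was at the start of the episode above 0.02 m).
It also fails if it takes over 45 s, if anything falls off the work surface, if the arm or the gripper's body presses on something with over 40 N, if the wrist force passes 120 N, or if a joint passes its speed limit or range.

## Working session

There is one attempt and no reset: what is moved stays moved. The work goes in short steps, Python scripts to look and compute and a tool call to move; the robot and the scene stay as the last step left them, time stands still between calls to the robot, and variables do not carry over. Pictures are saved under pics/ and viewed, at most 10 in all, crops included, and the job is handed in when it is done.

Besides the shell and the picture viewer there is one more tool, called after "Request:" by a JSON object that holds its "api" and its "payload", one argument or row to a line. servo_tool: Moves the arm, as the interface text tells. Its arguments: {"type":"object","properties":{"steps":{"type":"array","items":{"type":"object","properties":{"delta_pos":{"type":"array","items":{"type":"number"}},"rot":{"type":"array","items":{"type":"number"}},"claw":{"type":"number"}}}}},"required":["steps"]}

```bash
mkdir -p pics; cat > h.py <<'E'
import numpy as np, cv2
from plant import r
def grab(n, f):
    d=r.grab_frame(n); cv2.imwrite(f'pics/{f}.png',d['image']); np.save(f'pics/{f}.npy',d,allow_pickle=True); return d
def load(f): return np.load(f'pics/{f}.npy',allow_pickle=True).item()
def ray(d,u,v,z):
    R,t=np.array(d['R']),np.array(d['t']); f=210/np.tan(np.radians(d['fovy'])/2)
    c=-R.T@t; w=R.T@np.array([(u-d['cx'])/f,(v-d['cy'])/f,1]); return c+w*(z-c[2])/w[2]
def proj(d,X):
    f=210/np.tan(np.radians(d['fovy'])/2); p=np.array(d['R'])@X+d['t']; return p[:2]/p[2]*f+[d['cx'],d['cy']]
E
python3 -c "
from h import *
for n in ('scene','top'):
    d=grab(n,n+'0'); print(n,d['fovy'],d['cx'],d['cy'],-np.array(d['R']).T@d['t'])
s=r.get_state(); print(s['time'],s['ee_pos'],s['tcp_rot'],s['ft_force'])"
```

```text
scene 57.8983534953545 283.0000422881385 206.99888201994256 [-0.12849563 -0.56921973  0.51315681]
top 50.4365617841602 282.3185428337941 212.35281802549207 [ 0.43422727 -0.09056177  1.3662567 ]
0.1 [ 0.2299084  -0.63428998  0.24969404] [ 9.84919328e-01  1.73013296e-01 -1.48631983e-04 -5.42244913e-04] [-0.7306513   0.14515488  0.28799406]
```

View pics/top0.png

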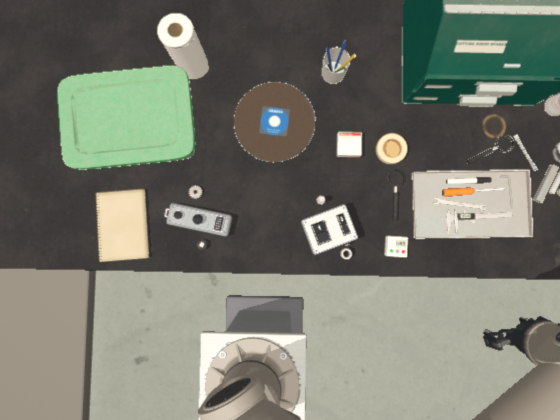

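View pics/scene0.png

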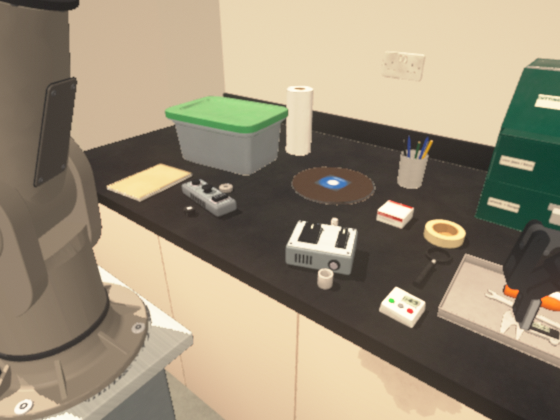

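```bash
python3 -c "
from h import *
d=load('top0'); im=d['image']
a=cv2.resize(im[195:260,155:245],None,fx=8,fy=8,interpolation=cv2.INTER_CUBIC)[:,:400*2]
b=cv2.resize(im[195:260,290:365],None,fx=5,fy=5,interpolation=cv2.INTER_CUBIC)
a=cv2.resize(im[195:245,155:245],None,fx=5,fy=5,interpolation=cv2.INTER_CUBIC)
c=np.zeros((325,830,3),np.uint8); c[:250,:450]=a; c[:,455:830]=b; cv2.imwrite('pics/crop.png',c[:,:800])
def box(mask,z,name):
    n,l,s,_=cv2.connectedComponentsWithStats(mask.astype(np.uint8)); k=1+np.argmax(s[1:,4]); 
    cnt=max(cv2.findContours((l==k).astype(np.uint8),0,2)[0],key=cv2.contourArea)
    rc=cv2.minAreaRect(cnt); P=np.array([ray(d,u,v,z)[:2] for u,v in cv2.boxPoints(rc)]); print(name,rc,P.mean(0).round(4)); 
    for i in range(2):
        e=P[i+1]-P[i]; print(np.linalg.norm(e).round(4),np.arctan2(e[1],e[0]).round(3))
g=im.max(2).astype(int)
m=np.zeros(g.shape,bool); m[198:262,295:365]=1; box(m&(g>150),.055,'box')
m[:]=0; m[196:244,163:240]=1; box(m&(g>75),.034,'pend')
"
```

```text
box ((329.2671203613281, 229.2123260498047), (36.633880615234375, 47.16758728027344), 69.44395446777344) [ 0.4719 -0.2216]
0.1392 -1.192
0.1075 -2.772
pend ((195.9784393310547, 218.65380859375), (69.84912872314453, 23.537155151367188), 12.380758285522461) [0.4962 0.1757]
0.0705 -0.179
0.2102 -1.767
```

View pics/crop.png

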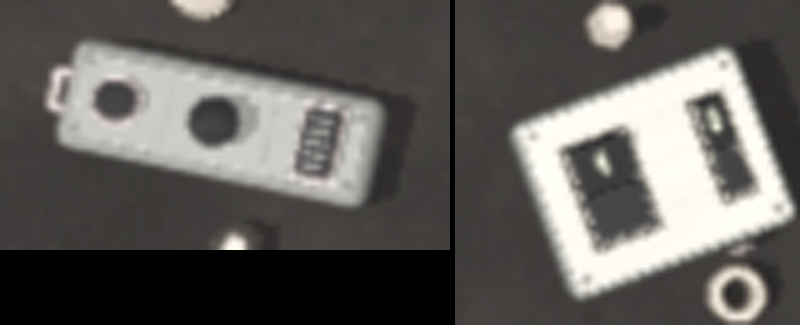

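```bash
cat >> h.py <<'E'
from scipy.spatial.transform import Rotation as Ro
def go(X):
    s=r.get_state(); R=Ro.from_quat(s['tcp_rot']).as_matrix()
    print('pos',np.round(s['ee_pos'],4),'yaw',np.arctan2(R[1,0],R[0,0]).round(3),'d mm',(R.T@(np.array(X)-s['ee_pos'])*1e3).round(1))
E
python3 -c "
from h import *
d=load('top0')
for n,u,v,z in (('rib',319.0,227.2,.07),('round',178,214.6,.046),('bar',218,223.4,.046),('mush',197.4,218.8,.054)): print(n,ray(d,u,v,z).round(4))
c=np.array([.4719,-.2216]); R=Ro.from_euler('z',.375).as_matrix()
p=np.r_[c,0]+R@[.018,.028,.068]; print(p)
s=load('scene0'); im=s['image'].copy()
for X in (p,ray(d,178,214.6,.046),ray(d,218,223.4,.046)):
    cv2.circle(im,tuple(int(round(a)) for a in proj(s,X)),1,(0,0,255),-1)
cv2.imwrite('pics/ov.png',cv2.resize(im[170:280,170:370],None,fx=4,fy=4))
go([*p[:2],.15])"
```

```text
rib [ 0.4766 -0.1902  0.07  ]
round [0.5066 0.227  0.046 ]
bar [0.4828 0.1074 0.046 ]
mush [0.4949 0.1674 0.054 ]
[ 0.47839351 -0.18895288  0.068     ]
pos [ 0.2299 -0.6343  0.2497] yaw 0.348 d mm [ 385.4 -333.9  100. ]
```

View pics/ov.png

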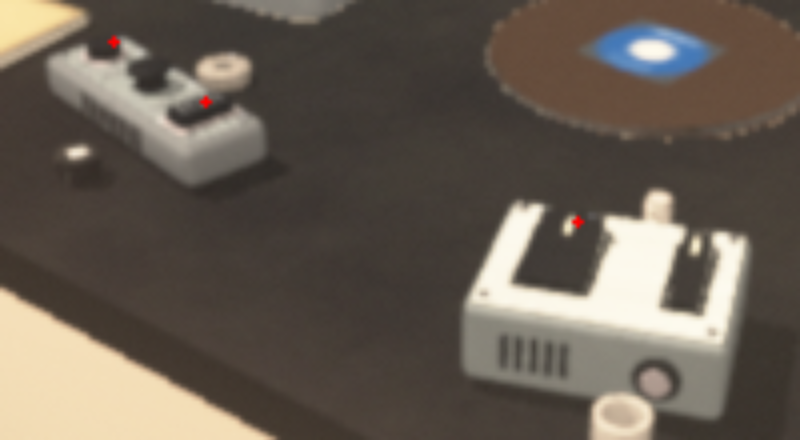

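Request:
{"api": "servo_tool", "payload": {
  "steps": [
    {"delta_pos": [38,-33,0],"claw": -1},
    {"delta_pos": [76,-66,0],"claw": -1},
    {"delta_pos": [114,-99,0],"claw": -1},
    {"delta_pos": [152,-132,0],"claw": -1},
    {"delta_pos": [190,-165,0],"claw": -1}
  ]
}}

```text
invalid input at $.steps[0]: expected keys delta_pos, rot, claw
```

Request:
{"api": "servo_tool", "payload": {
  "steps": [
    {"delta_pos": [38,-33,0],"claw": -1},
    {"delta_pos": [76,-66,0],"claw": -1},
    {"delta_pos": [114,-99,0],"claw": -1},
    {"delta_pos": [140,-132,0],"claw": -1},
    {"delta_pos": [140,-165,0],"claw": -1}
  ]
}}

```text
invalid input at $.steps[0]: expected keys delta_pos, rot, claw
```

```bash
python3 -c "
from h import *
d=grab('wrist','w1'); print(r.get_state()['time'],proj(d,np.array([.4784,-.189,.068])),proj(d,np.array([.4766,-.1902,.07])),-np.array(d['R']).T@d['t']);go([.4784,-.189,.12])"
```

```text
0.15 [-179.39420285 -332.69982667] [-181.72611689 -332.6807856 ] [ 0.2913679  -0.61227348  0.37398939]
pos [ 0.2299 -0.6343  0.2497] yaw 0.348 d mm [ 385.4 -333.8  130.1]
```

View pics/w1.png

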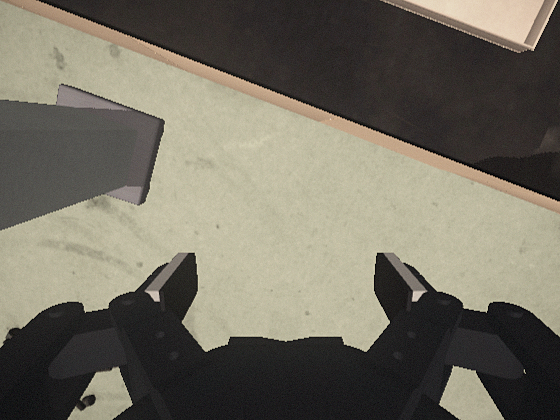

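Request:
{"api": "servo_tool", "payload": {
  "steps": [
    {"delta_pos": [35,-33,0],"rot": [0,0,0],"claw": -1},
    {"delta_pos": [70,-66,0],"rot": [0,0,0],"claw": -1},
    {"delta_pos": [105,-99,0],"rot": [0,0,0],"claw": -1},
    {"delta_pos": [140,-132,0],"rot": [0,0,0],"claw": -1},
    {"delta_pos": [170,-165,0],"rot": [0,0,0],"claw": -1}
  ]
}}

```text
time: 0.65
ee_pos: [0.3345, -0.4194, 0.2502]
tcp_rot: [0.985, 0.173, 0.0, -0.0]
ft_force: [1.5, -0.2, -0.1]
finger_gap: 0.145
grasp_force: 0.0
```

Request:
{"api": "servo_tool", "payload": {
  "steps": [
    {"delta_pos": [35,-33,0],"rot": [0,0,0],"claw": -1},
    {"delta_pos": [70,-66,0],"rot": [0,0,0],"claw": -1},
    {"delta_pos": [105,-99,0],"rot": [0,0,0],"claw": -1},
    {"delta_pos": [140,-132,0],"rot": [0,0,0],"claw": -1},
    {"delta_pos": [155,-169,0],"rot": [0,0,0],"claw": -1}
  ]
}}

```text
time: 1.15
ee_pos: [0.4236, -0.2072, 0.2504]
tcp_rot: [0.985, 0.174, 0.0, -0.0]
ft_force: [0.3, -0.4, 0.0]
finger_gap: 0.002
grasp_force: 0.0
```

```bash
python3 -c "
from h import *
d=grab('wrist','w2'); print(r.get_state()['time'],proj(d,np.array([.4784,-.189,.068])),proj(d,np.array([.4766,-.1902,.07])),-np.array(d['R']).T@d['t']);go([.4784,-.189,.12])"
```

```text
1.2 [286.62334156 136.46528046] [287.13886179 138.66772617] [ 0.4848214  -0.18501715  0.3747541 ]
pos [ 0.423  -0.2017  0.2502] yaw 0.354 d mm [ 56.3   7.5 130.2]
```

View pics/w2.png

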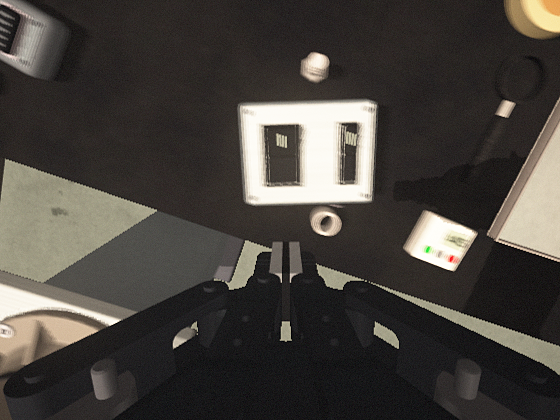

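```bash
python3 -c "
from h import *
d=grab('wrist','w3'); im=d['image']; g=im.max(2)
m=(g<90).astype(np.uint8); n,l,s,c=cv2.connectedComponentsWithStats(m)
for i in range(n):
    if 500<s[i,4]<4000: print(s[i],c[i],ray(d,*c[i],.064).round(4))
R=Ro.from_euler('z',.375).as_matrix(); print('top-est pivot',np.array([.4719,-.2216,0])+R@[0,.028,.064])
go([.4784,-.189,.12])"
```

```text
[   0    5   36   51 1081] [17.11285846 30.38852914] [0.4804 0.0877 0.064 ]
[ 346  125   25   62 1161] [358.15073213 155.33419466] [ 0.4854 -0.2593  0.064 ]
[ 271  126   42   63 2239] [291.58731577 156.27020992] [ 0.4605 -0.1948  0.064 ]
top-est pivot [ 0.46164437 -0.19554579  0.064     ]
pos [ 0.4225 -0.2049  0.2503] yaw 0.354 d mm [ 57.9   4.6 130.3]
```

Request:
{"api": "servo_tool", "payload": {
  "steps": [
    {"delta_pos": [30,3,30],"rot": [0,0,0],"claw": -1},
    {"delta_pos": [60,5,60],"rot": [0,0,0],"claw": -1},
    {"delta_pos": [60,5,100],"rot": [0,0,0],"claw": -1},
    {"delta_pos": [60,5,140],"rot": [0,0,0],"claw": -1},
    {"delta_pos": [60,5,150],"rot": [0,0,0],"claw": -1}
  ]
}}

```text
time: 1.75
ee_pos: [0.4776, -0.1937, 0.0967]
tcp_rot: [0.985, 0.173, -0.003, -0.001]
ft_force: [1.4, -0.6, 0.3]
finger_gap: -0.002
grasp_force: 0.0
```

Request:
{"api": "servo_tool", "payload": {
  "steps": [
    {"delta_pos": [0,0,2],"rot": [0,0,0],"claw": -1},
    {"delta_pos": [0,0,5],"rot": [0,0,0],"claw": -1},
    {"delta_pos": [0,0,8],"rot": [0,0,0],"claw": -1},
    {"delta_pos": [0,0,11],"rot": [0,0,0],"claw": -1},
    {"delta_pos": [0,0,14],"rot": [0,0,0],"claw": -1}
  ]
}}

```text
time: 2.25
ee_pos: [0.4807, -0.1943, 0.0872]
tcp_rot: [0.985, 0.173, 0.001, 0.0]
ft_force: [1.6, 0.3, 2.5]
finger_gap: 0.001
grasp_force: 1.3
```

Request:
{"api": "servo_tool", "payload": {
  "steps": [
    {"delta_pos": [0,-2,1],"rot": [0,0,0],"claw": -1},
    {"delta_pos": [0,-4,3],"rot": [0,0,0],"claw": -1},
    {"delta_pos": [0,-4,6],"rot": [0,0,0],"claw": -1},
    {"delta_pos": [0,-4,8],"rot": [0,0,0],"claw": -1},
    {"delta_pos": [0,-4,8],"rot": [0,0,0],"claw": -1}
  ]
}}

```text
time: 2.75
ee_pos: [0.4787, -0.1902, 0.08]
tcp_rot: [0.985, 0.173, 0.0, 0.0]
ft_force: [-12.6, 4.5, 44.5]
finger_gap: -0.001
grasp_force: 21.8
```

Request:
{"api": "servo_tool", "payload": {
  "steps": [
    {"delta_pos": [0,0,-20],"rot": [0,0,0],"claw": -1},
    {"delta_pos": [0,0,-60],"rot": [0,0,0],"claw": -1},
    {"delta_pos": [0,0,-110],"rot": [0,0,0],"claw": -1},
    {"delta_pos": [-20,0,-150],"rot": [0,0,0],"claw": -1},
    {"delta_pos": [-50,0,-165],"rot": [0,0,0],"claw": -1}
  ]
}}

```text
time: 3.25
ee_pos: [0.433, -0.2071, 0.2468]
tcp_rot: [0.985, 0.174, 0.002, 0.001]
ft_force: [0.5, -0.7, -0.1]
finger_gap: -0.001
grasp_force: 0.0
```

```bash
python3 -c "
from h import *
import time
r.grab_frame('wrist');r.grab_frame('wrist')
d=grab('wrist','w4'); a=d['image'][80:220,200:420]; o=load('w3')['image'][80:220,200:420]
cv2.imwrite('pics/cmp.png',cv2.resize(np.hstack([o,a]),None,fx=1.8,fy=1.8,interpolation=cv2.INTER_CUBIC))
go([.437,.235,.2])"
```

```text
pos [ 0.4305 -0.2081  0.2443] yaw 0.346 d mm [ 156.2 -414.7   43.8]
```

View pics/cmp.png

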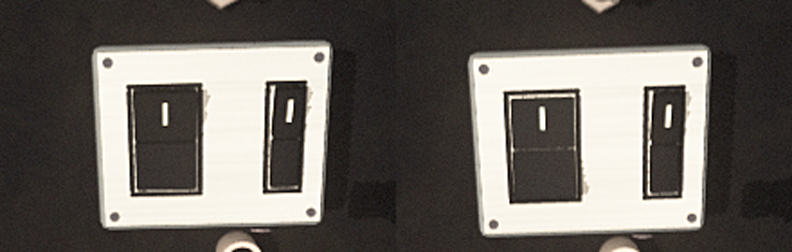

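Request:
{"api": "servo_tool", "payload": {
  "steps": [
    {"delta_pos": [35,-40,0],"rot": [0,0,4],"claw": -1},
    {"delta_pos": [67,-77,0],"rot": [0,0,8],"claw": -1},
    {"delta_pos": [93,-115,0],"rot": [0,0,12],"claw": -1},
    {"delta_pos": [109,-160,0],"rot": [0,0,16],"claw": -1},
    {"delta_pos": [125,-205,0],"rot": [0,0,20],"claw": -1}
  ]
}}

```text
time: 3.9
ee_pos: [0.4789, 0.0306, 0.2423]
tcp_rot: [1.0, -0.002, -0.001, -0.0]
ft_force: [1.5, -0.5, 0.0]
finger_gap: 0.004
grasp_force: 0.0
```

```bash
python3 -c "
from h import *
go([.445,.175,.22])"
```

```text
pos [0.4789 0.0306 0.2423] yaw -0.004 d mm [ -34.4 -144.3   22.4]
```

Request:
{"api": "servo_tool", "payload": {
  "steps": [
    {"delta_pos": [-10,-40,0],"rot": [0,0,3],"claw": -1},
    {"delta_pos": [-20,-80,0],"rot": [0,0,6],"claw": -1},
    {"delta_pos": [-30,-120,0],"rot": [0,0,9],"claw": -1},
    {"delta_pos": [-34,-144,0],"rot": [0,0,11],"claw": -1},
    {"delta_pos": [-34,-144,0],"rot": [0,0,11],"claw": -1}
  ]
}}

```text
time: 4.4
ee_pos: [0.4441, 0.1761, 0.2426]
tcp_rot: [0.996, -0.094, -0.001, -0.001]
ft_force: [-0.0, -0.1, -0.5]
finger_gap: -0.001
grasp_force: 0.0
```

```bash
python3 -c "
from h import *
r.grab_frame('wrist');r.grab_frame('wrist')
d=grab('wrist','w5')
for X in ([.5066,.227,.046],[.4828,.1074,.046]): print(proj(d,np.array(X)))
go([.5066,.227,.1])"
```

```text
[223.34843503 143.30279271]
[338.23441874 143.9339798 ]
pos [0.4453 0.1717 0.2426] yaw -0.193 d mm [ 49.8 -66.1 142.5]
```

View pics/w5.png

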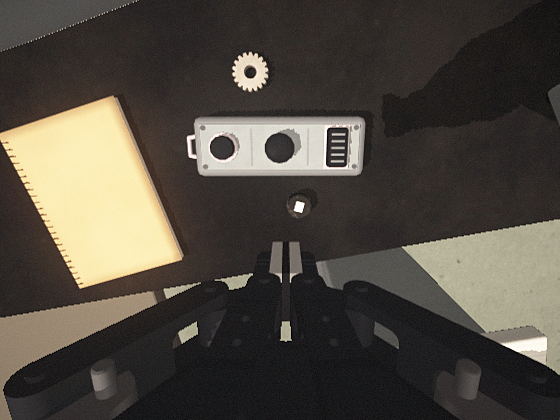

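Request:
{"api": "servo_tool", "payload": {
  "steps": [
    {"delta_pos": [24,-33,20],"rot": [0,0,0],"claw": -1},
    {"delta_pos": [46,-66,40],"rot": [0,0,0],"claw": -1},
    {"delta_pos": [46,-66,85],"rot": [0,0,0],"claw": -1},
    {"delta_pos": [46,-66,130],"rot": [0,0,0],"claw": -1},
    {"delta_pos": [46,-66,150],"rot": [0,0,0],"claw": -1}
  ]
}}

```text
time: 5.05
ee_pos: [0.5018, 0.2258, 0.0891]
tcp_rot: [0.995, -0.097, -0.002, 0.001]
ft_force: [0.0, 0.5, 0.9]
finger_gap: 0.0
grasp_force: 0.0
```

Request:
{"api": "servo_tool", "payload": {
  "steps": [
    {"delta_pos": [0,0,5],"rot": [0,0,0],"claw": -1},
    {"delta_pos": [0,0,10],"rot": [0,0,0],"claw": -1},
    {"delta_pos": [0,0,16],"rot": [0,0,0],"claw": -1},
    {"delta_pos": [0,0,18],"rot": [0,0,0],"claw": -1},
    {"delta_pos": [0,0,18],"rot": [0,0,0],"claw": -1}
  ]
}}

```text
time: 5.55
ee_pos: [0.5035, 0.228, 0.0759]
tcp_rot: [0.995, -0.097, 0.0, -0.0]
ft_force: [-0.8, 0.2, -0.2]
finger_gap: 0.0
grasp_force: 0.0
```

```bash
python3 -c "
from h import *
go([.5032,.2277,.059])"
```

```text
pos [0.5035 0.228  0.0759] yaw -0.193 d mm [-0.3  0.3 16.9]
```

Aligned; press.

Request:
{"api": "servo_tool", "payload": {
  "steps": [
    {"delta_pos": [0,0,5],"rot": [0,0,0],"claw": -1},
    {"delta_pos": [0,0,9],"rot": [0,0,0],"claw": -1},
    {"delta_pos": [0,0,12],"rot": [0,0,0],"claw": -1},
    {"delta_pos": [0,0,14],"rot": [0,0,0],"claw": -1},
    {"delta_pos": [0,0,16],"rot": [0,0,0],"claw": -1}
  ]
}}

```text
time: 6.05
ee_pos: [0.5033, 0.228, 0.0592]
tcp_rot: [0.995, -0.097, 0.0, -0.0]
ft_force: [0.2, -0.3, 2.3]
finger_gap: 0.001
grasp_force: 1.2
```

Request:
{"api": "servo_tool", "payload": {
  "steps": [
    {"delta_pos": [0,0,1],"rot": [0,0,0],"claw": -1},
    {"delta_pos": [0,0,2],"rot": [0,0,0],"claw": -1},
    {"delta_pos": [0,0,2],"rot": [0,0,0],"claw": -1}
  ]
}}

```text
time: 6.35
ee_pos: [0.5034, 0.2281, 0.0588]
tcp_rot: [0.995, -0.097, 0.0, 0.0]
ft_force: [-8.9, -6.0, 32.9]
finger_gap: -0.002
grasp_force: 16.4
```

Request:
{"api": "servo_tool", "payload": {
  "steps": [
    {"delta_pos": [0,0,-20],"rot": [0,0,0],"claw": -1},
    {"delta_pos": [0,0,-60],"rot": [0,0,0],"claw": -1},
    {"delta_pos": [0,40,-80],"rot": [0,0,0],"claw": -1},
    {"delta_pos": [0,80,-80],"rot": [0,0,0],"claw": -1},
    {"delta_pos": [0,122,-80],"rot": [0,0,0],"claw": -1}
  ]
}}

```text
time: 6.85
ee_pos: [0.4795, 0.1073, 0.138]
tcp_rot: [0.995, -0.096, 0.001, -0.0]
ft_force: [0.9, -0.2, -1.1]
finger_gap: 0.001
grasp_force: 0.0
```

```bash
python3 -c "
from h import *
for _ in range(4): r.grab_frame('wrist')
d=grab('wrist','w6'); im=d['image']; print(r.get_state()['time'],[proj(d,np.array(X)).round(1) for X in ([.5032,.2277,.040],[.4794,.108,.046])])
cv2.imwrite('pics/w6c.png',im[:300])
go([.4794,.108,.075])"
```

```text
7.1 [array([128. , 215.7]), array([284. , 218.1])]
pos [0.4799 0.1084 0.1375] yaw -0.194 d mm [-0.4  0.5 62.5]
```

View pics/w6c.png

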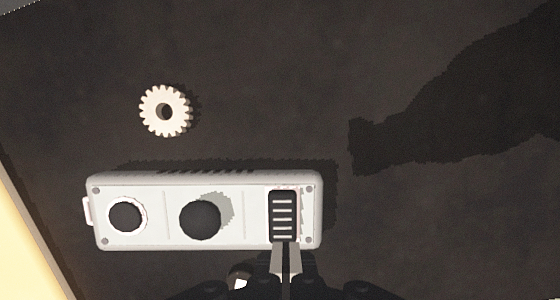

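Request:
{"api": "servo_tool", "payload": {
  "steps": [
    {"delta_pos": [0,0,25],"rot": [0,0,0],"claw": -1},
    {"delta_pos": [0,0,50],"rot": [0,0,0],"claw": -1},
    {"delta_pos": [0,0,64],"rot": [0,0,0],"claw": -1},
    {"delta_pos": [0,0,68],"rot": [0,0,0],"claw": -1},
    {"delta_pos": [0,0,72],"rot": [0,0,0],"claw": -1}
  ]
}}

```text
time: 7.6
ee_pos: [0.4799, 0.109, 0.0653]
tcp_rot: [0.995, -0.096, -0.0, -0.0]
ft_force: [0.4, -0.2, 0.7]
finger_gap: -0.002
grasp_force: 0.0
```

Request:
{"api": "servo_tool", "payload": {
  "steps": [
    {"delta_pos": [0,0,3],"rot": [0,0,0],"claw": -1},
    {"delta_pos": [0,0,6],"rot": [0,0,0],"claw": -1},
    {"delta_pos": [0,0,7],"rot": [0,0,0],"claw": -1},
    {"delta_pos": [0,0,7],"rot": [0,0,0],"claw": -1},
    {"delta_pos": [0,0,7],"rot": [0,0,0],"claw": -1}
  ]
}}

```text
time: 8.1
ee_pos: [0.4802, 0.1087, 0.059]
tcp_rot: [0.995, -0.096, 0.001, -0.0]
ft_force: [-3.3, 2.8, 6.7]
finger_gap: -0.002
grasp_force: 3.7
```

Request:
{"api": "servo_tool", "payload": {
  "steps": [
    {"delta_pos": [0,0,0.3],"rot": [0,0,0],"claw": -1},
    {"delta_pos": [0,0,0.3],"rot": [0,0,0],"claw": -1},
    {"delta_pos": [0,0,0.3],"rot": [0,0,0],"claw": -1}
  ]
}}

```text
time: 8.4
ee_pos: [0.4802, 0.1087, 0.0589]
tcp_rot: [0.995, -0.096, 0.001, -0.0]
ft_force: [-3.3, 3.0, 12.9]
finger_gap: -0.002
grasp_force: 6.3
```

```bash
python3 -c "
from h import *
s=r.get_state(); print(s['ee_pos'],s['ft_force'])
print(r.sign_off())"
```

```text
[0.48023447 0.10871459 0.05892616] [-3.26835008  3.0216278  12.9061108 ]
the job is handed in; nothing more can be done
None
```

I switched the wide rocker on, pressed the round key fully in, and handed the job in at 8.4 s with the bar key held at its stop (about 13 N); the interface returned no verdict.

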